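Tighten the catch pot cover crosswise in two passes

ROBOT

A 7-joint arm with a two-finger parallel gripper is mounted at the origin on a cart in front of the work surface, level with it; the furniture and walls round the work are solid. World frame = base frame: x ahead of the robot, y to its left, z up, the work surface at z = 0. Lengths are in m, angles in degrees, forces in N, time in s.
With the tool pointing down it reaches from about 0.425 to 0.975 m from the base axis. Payload 16.7 kg.
Tool frame: the origin (TCP) lies midway between the tips of the shut fingers; the grasp point (between the pads) lies 19 mm behind it (r.grip_depth is the distance from the TCP to the grasp point, in m); x points along the fingers, y is the direction in which the jaws open and shut, and the axes are right-handed (so a half turn about x gives the same grasp; the last joint's range is limited). The gripper opens to 85 mm and grips with 20 to 120 N. Pads are 22 mm wide; open, the fingers measure 114 mm over their backs; the gripper's body (76 mm by 85 mm) begins 54 mm behind the grasp point. The pads swing forward as they close: fully open they stand 13 mm farther back than shut.
Start: joints at [-72.622, 24.414, 4.234, 92.017, -1.954, 63.644, -3.845], TCP at [0.295, 0.607, 0.193] pointing down, gripper open.
Joint ranges: [-163.25, 163.25], [-28.42, 122.38], [-70.27, 78.77], [12.13, 141.07], [-58.53, 238.53], [9.26, 117.41], [-156.51, 156.51]. Speed limits (degrees/s): [108.29, 108.29, 136.94, 136.94, 172.46, 172.46, 172.46].

INTERFACE

Orientations are given as [roll, pitch, yaw] about the fixed x, y, z axes, in that order (R = Rz(yaw) Ry(pitch) Rx(roll)).
In Python, from station import r gives the robot as it stands. The module is installed in compiled form; this text tells all that it offers. Calls block until the motion is done:
- r.move_pose(position, orientation): joint-space move of the TCP to a pose.
- r.line_to(position, frame=None, feed=0.15): straight line of the TCP; frame=None keeps the orientation; feed is the mean speed in m/s.
- r.move_joints(angles): joint-space move.
- r.command_gripper(opening, strength=None): finger opening in m; strength is the grip in N (None keeps the last); returns when the fingers have stopped.
- r.dwell(seconds).
- r.ik(position, orientation): joint angles nearest the present ones, or None.
- r.camera(name): name is "scene" or "top" or "wrist"; returns (picture, depth): 400x640x3 uint8, red, green, blue; 400x640 float32, m along the optical axis (not along the pixel's ray), 0 where there is no reading.
- r.get_calibration(name): a dict with "fx", "fy", "cx", "cy" (pixels), "T" (4x4, takes a point from camera to world coordinates). Camera axes: x right, y down, z forward; pixel columns grow to the right and rows downward; lengths in m; the calibration is good to about 2 mm. A picture is of the moment at which its call begins: read the wrist's pose just before it. get_calibration takes no time and is no camera call; for the wrist camera it gives the pose at the moment of the call.
A pose or a line that the arm cannot do raises r.Unreachable and nothing moves.
- r.job_done(): hands the job in, once; it reports no verdict.
Readings, each from a call of its own:
- r.current_time(): time.
- r.current_joint_positions(): joint angles.
- r.current_joint_vel(): joint speeds.
- r.current_joint_efforts(): joint torques, N m.
- r.current_ee_pos(): TCP position.
- r.current_tool_rot(): TCP orientation.
- r.current_force(): force on the tool from outside, world axes, zero at the start.
- r.current_wrist_torque(): the same for the moment, N m.
- r.current_opening(): finger opening in m.
Only numpy, scipy, OpenCV 4.12 (cv2) and the standard library are available. Lean on these libraries where they do the work, as an engineer would, in place of code of your own. Each camera call takes 0.05 s, during which the arm holds its last target.

TASK

Tighten the four bar-handled bolts on the round pot's cover evenly, in two passes, each pass going crosswise: after the first bolt of a pass do the one opposite, then the other opposite pair. In the first pass turn each bolt clockwise only to the half-way mark (bar at 45 degrees to the radius), and only when all four are half-way go round again and turn each one to the last mark, where it stops; leave the things lying around the pot where they are.

Things in the scene. Friction and masses are not known exactly. Their poses are not given: they have to be found in the camera images.
- catch_pot: low round metal pot with a thick round steel cover, fixed to the table; cover 236 mm across, cover top 106 mm above the table. Origin: centre of the underside, on the table; z up. Four bolts with black bar handles stand on the cover on a circle of 80 mm radius: bolt_1 toward the pot's +x, bolt_2 toward +y, bolt_3 toward -x, bolt_4 toward -y (so 1 is opposite 3, and 2 is opposite 4).
- cover_center (a point): middle of the cover's top face, 106 mm above the table, at the foot of a fixed brass hose tail 32 mm high, 21 mm thick, its foot 40 mm across and 5 mm high
- bolt_1 (a joint): turn of bolt 1, rad: 0 = its bar handle points straight out from the middle of the cover (loose, first mark), grows clockwise seen from above, 0.785 = half-way (middle of the three black marks on the cover), 1.571 = bar at right angles to the radius (last mark), where it meets a fixed stop. Stiff by friction, about 0.12 N m; it stays where it is left; at the start roughly at the first mark (-0.2 to 0.25)
- bolt_1_grip (a point): on the axis of bolt 1, at the middle of its upright bar handle: bar 48 mm long, 12 mm thick, 24 mm high, its underside 14 mm and its top 38 mm above the cover (this point 26 mm above the cover, 132 mm above the table). The point's x axis lies along the bar and turns with it, z is up
- bolt_2 (a joint): turn of bolt 2, rad: 0 = its bar handle points straight out from the middle of the cover (loose, first mark), grows clockwise seen from above, 0.785 = half-way (middle of the three black marks on the cover), 1.571 = bar at right angles to the radius (last mark), where it meets a fixed stop. Stiff by friction, about 0.12 N m; it stays where it is left; at the start roughly at the first mark (-0.2 to 0.25)
- bolt_2_grip (a point): on the axis of bolt 2, at the middle of its upright bar handle: bar 48 mm long, 12 mm thick, 24 mm high, its underside 14 mm and its top 38 mm above the cover (this point 26 mm above the cover, 132 mm above the table). The point's x axis lies along the bar and turns with it, z is up
- bolt_3 (a joint): turn of bolt 3, rad: 0 = its bar handle points straight out from the middle of the cover (loose, first mark), grows clockwise seen from above, 0.785 = half-way (middle of the three black marks on the cover), 1.571 = bar at right angles to the radius (last mark), where it meets a fixed stop. Stiff by friction, about 0.12 N m; it stays where it is left; at the start roughly at the first mark (-0.2 to 0.25)
- bolt_3_grip (a point): on the axis of bolt 3, at the middle of its upright bar handle: bar 48 mm long, 12 mm thick, 24 mm high, its underside 14 mm and its top 38 mm above the cover (this point 26 mm above the cover, 132 mm above the table). The point's x axis lies along the bar and turns with it, z is up
- bolt_4 (a joint): turn of bolt 4, rad: 0 = its bar handle points straight out from the middle of the cover (loose, first mark), grows clockwise seen from above, 0.785 = half-way (middle of the three black marks on the cover), 1.571 = bar at right angles to the radius (last mark), where it meets a fixed stop. Stiff by friction, about 0.12 N m; it stays where it is left; at the start roughly at the first mark (-0.2 to 0.25)
- bolt_4_grip (a point): on the axis of bolt 4, at the middle of its upright bar handle: bar 48 mm long, 12 mm thick, 24 mm high, its underside 14 mm and its top 38 mm above the cover (this point 26 mm above the cover, 132 mm above the table). The point's x axis lies along the bar and turns with it, z is up
- spanner: steel open-ended spanner, 159 x 37 x 6 mm, lying behind the pot; origin in the middle of its underside; a bystander
- hex_key: L-shaped steel hex key, 83 x 33 x 5 mm, lying left in front of the pot; origin in the middle of its underside; a bystander
- pen: marker pen, 135 mm long, 17 mm thick, lying right in front of the pot; origin in the middle of its underside; a bystander

How it is judged:
By the outcome, as a careful person would: the job done as asked, in the order asked, and still so for the second after the job is handed in, with the robot touching nothing.
It also fails if it takes over 72 s, if anything falls off the work surface, if the arm or the gripper's body presses on something with over 40 N, if the wrist force passes 120 N, or if a joint passes its speed limit or range.

## Working session

There is one attempt and no reset: what is moved stays moved. The work goes in short steps, each a Python script; the robot and the scene stay as the last script left them, time stands still between calls to the robot, and variables do not carry over. Pictures are saved under pics/ and viewed, and the job is handed in when it is done.

```bash
mkdir -p pics; python3 - <<'E'
from station import r
import cv2,numpy as np
print(r.current_time(), r.current_ee_pos(), r.current_tool_rot(), r.grip_depth, r.current_opening())
for n in ["top","scene"]:
    p,d=r.camera(n); c=r.get_calibration(n); cv2.imwrite(f"pics/{n}0.png",p[:,:,::-1]); np.save(f"{n}_d.npy",d)
    print(n,{k:np.round(v,3).tolist() for k,v in c.items()})
E
```

```text
0.0 [0.29510246 0.60655468 0.19229105] [ -86.54552778   89.92446275 -112.48885343] 0.0187 0.08514916233084453
top {'fx': 421.915, 'fy': 421.915, 'cx': 325.922, 'cy': 194.77, 'T': [[-0.005, -0.984, 0.178, 0.398], [-1.0, 0.004, -0.009, -0.122], [0.008, -0.178, -0.984, 1.006], [0.0, 0.0, 0.0, 1.0]]}
scene {'fx': 445.722, 'fy': 445.722, 'cx': 315.313, 'cy': 206.032, 'T': [[-0.702, -0.429, 0.568, 0.065], [-0.712, 0.402, -0.576, 0.369], [0.019, -0.809, -0.587, 0.599], [0.0, 0.0, 0.0, 1.0]]}
```

View pics/top0.png

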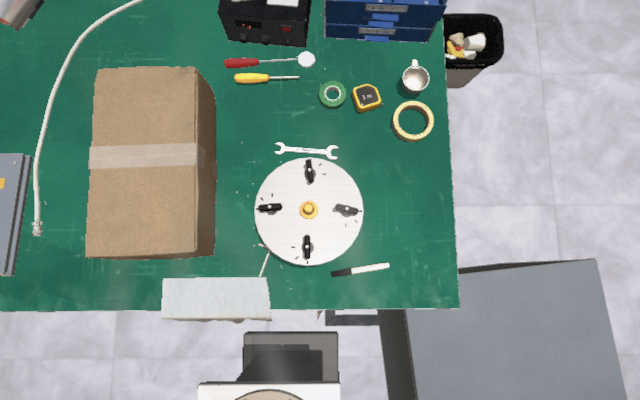

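View pics/scene0.png

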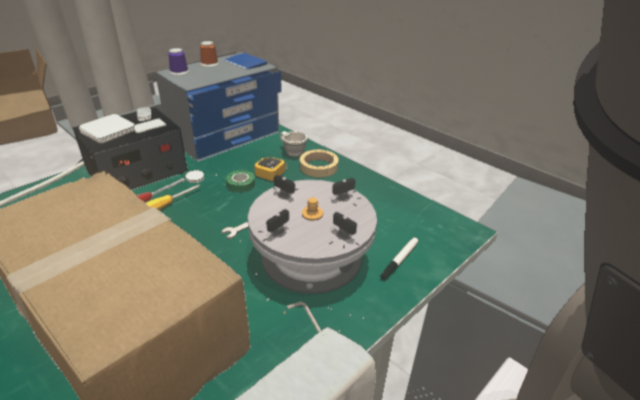

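The top view shows the pot centred near (308,211), with bars at (309,170), (270,208), (346,211) and (307,247). A big box stands to the left between the arm and the pot. I'll measure the cover and the heights next.

```bash
cat > h.py <<'E'
from station import r
import cv2,numpy as np
def world(d,c):
    v,u=np.mgrid[0:d.shape[0],0:d.shape[1]]
    P=np.stack([(u-c['cx'])/c['fx']*d,(v-c['cy'])/c['fy']*d,d],-1)
    return P@c['T'][:3,:3].T+c['T'][:3,3]
def atz(uv,z,c):
    uv=np.atleast_2d(uv).astype(float)
    ray=np.c_[(uv[:,0]-c['cx'])/c['fx'],(uv[:,1]-c['cy'])/c['fy'],np.ones(len(uv))]@c['T'][:3,:3].T
    t=c['T'][:3,3]
    return t+ray*((z-t[2])/ray[:,2])[:,None]
def proj(P,c):
    q=(np.atleast_2d(P)-c['T'][:3,3])@c['T'][:3,:3]
    return np.c_[q[:,0]/q[:,2]*c['fx']+c['cx'],q[:,1]/q[:,2]*c['fy']+c['cy']]
E
python3 - <<'E'
from h import *
d=np.load('top_d.npy');c=r.get_calibration('top');c={k:np.array(v) for k,v in c.items()}
W=world(d,c)
for n,(u,v) in dict(cover=(290,230),bar=(270,208),box=(150,200),box2=(110,80),box3=(205,245),table=(240,290),bl=(260,10),dr=(380,20),case=(210,295),spanner=(300,150)).items(): print(n,W[v,u].round(3))
m=(abs(W[...,2]-.106)<.006); m[:, :245]=0;m[:150]=0;m[275:]=0;m[:,375:]=0
cs,_=cv2.findContours(m.astype(np.uint8),0,1);k=max(cs,key=cv2.contourArea)[:,0,:]
(x,y),R=cv2.minEnclosingCircle(k);print(x,y,R); P=atz(k,.106,c)
A=np.c_[2*P[:,:2],np.ones(len(P))];s=np.linalg.lstsq(A,(P[:,:2]**2).sum(1),rcond=None)[0];print(s[:2],np.sqrt(s[2]+s[:2]@s[:2]))
im=cv2.imread('pics/top0.png')[145:275,240:380];cv2.imwrite('pics/topc.png',cv2.resize(im,None,fx=5,fy=4.6,interpolation=2)[:600])
b=(W[...,2]>.12)&(W[...,2]<.15);b[:150]=0;b[275:]=0;b[:,:245]=0;b[:,375:]=0
n,l,st,ce=cv2.connectedComponentsWithStats(b.astype(np.uint8))
for i in range(1,n):
  if st[i,4]>20:print(st[i],W[l==i].mean(0).round(4))
q=r.ik([.6,-.1,.35],[180,90,0]);print(q)
E
```

```text
cover [ 0.485 -0.053  0.11 ]
bar [ 0.527 -0.014  0.144]
box [0.54  0.223 0.169]
box2 [0.8   0.327 0.165]
box3 [0.455 0.13  0.094]
table [0.356 0.069 0.004]
bl [0.989 0.019 0.128]
dr [ 0.949 -0.252  0.15 ]
case [0.346 0.138 0.004]
spanner [ 0.69  -0.068  0.009]
307.8793029785156 210.5 54.60453796386719
[ 0.52909877 -0.09154322] 0.1164547308106063
[305 159   9  24 144] [ 0.6071 -0.0942  0.1417]
[258 203  24   9 161] [ 0.53   -0.0127  0.1419]
[303 203  10  11  79] [ 0.528  -0.0916  0.1375]
[335 204  23  11 158] [ 0.5252 -0.1709  0.1419]
[303 235   8  24 146] [ 0.4485 -0.0899  0.1428]
[-41.03220704  18.75015904  58.92571477  91.123152   -16.26740601
  79.3714385  -70.424201  ]
```

View pics/topc.png

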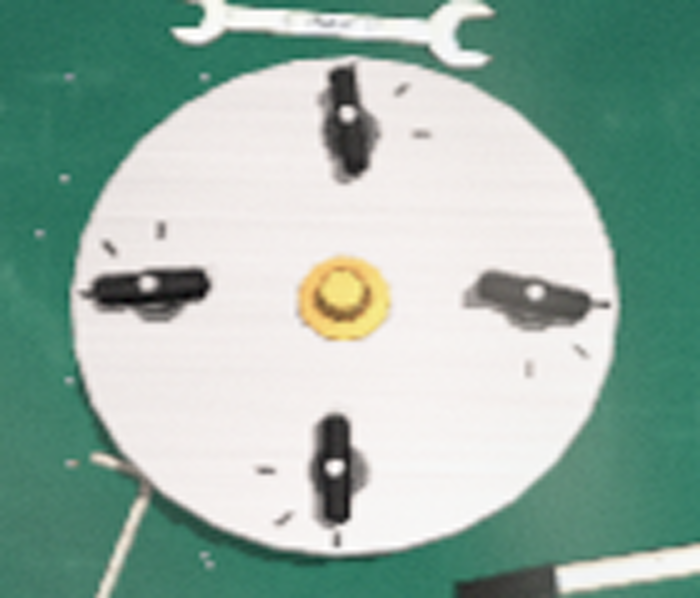

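```bash
python3 - <<'E'
from h import *
t0=r.current_time()
p=r.current_ee_pos()
r.line_to([p[0],p[1],.36],feed=.25)
print(r.current_time()-t0)
# check swing yaws
r.move_pose([.47,-.092,.37],[0,90,0])
print(r.current_time(),r.current_joint_positions(),r.current_ee_pos(),r.current_tool_rot())
c=r.get_calibration('wrist');p,d=r.camera('wrist')
cv2.imwrite('pics/w0.png',p[:,:,::-1]);np.savez('w0.npz',d=d,**c)
print({k:np.round(v,3).tolist() for k,v in c.items()})
print(r.current_force())
E
```

```text
0.8167
3.4667 [-50.76049118  -6.18007412  50.70832176 103.80117813   4.87278191
  80.15958979  89.00520117] [ 0.47024178 -0.09129814  0.37002208] [-97.740818    89.9780995  -97.68469676]
{'fx': 291.455, 'fy': 291.455, 'cx': 320.691, 'cy': 197.212, 'T': [[-0.001, 0.951, 0.308, 0.391], [1.0, 0.002, -0.001, -0.092], [-0.002, 0.308, -0.951, 0.552], [0.0, 0.0, 0.0, 1.0]]}
[ 0.16541176 -0.45423311 -0.17480947]
```

View pics/w0.png

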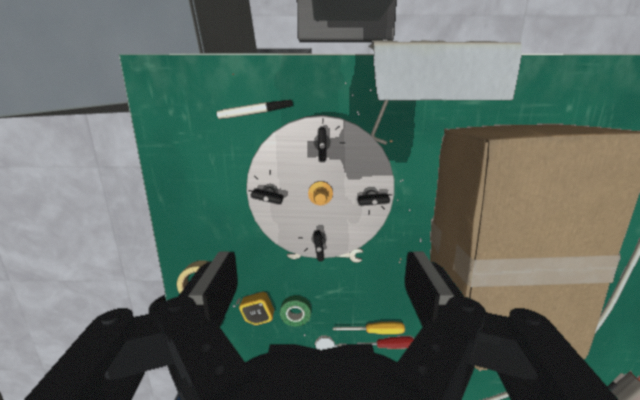

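The wrist view has the whole pot in sight: the hose tail at (320,192) and bars at (321,143), (268,194), (373,197) and (320,242). I'll fit the cover and bars.

```bash
python3 - <<'E'
from h import *
z=np.load('w0.npz');c={k:z[k] for k in ['fx','fy','cx','cy','T']};d=z['d']
im=cv2.imread('pics/w0.png');W=world(d,c)
cv2.imwrite('pics/w0c.png',cv2.resize(im[105:270,235:405],None,fx=3.6,fy=3.6,interpolation=2))
print('cover z',np.median(W[205:225,285:300,2]),'table',W[300,200])
m=(abs(W[...,2]-.107)<.008);m[:100]=0;m[280:]=0;m[:,:230]=0;m[:,410:]=0
cs,_=cv2.findContours(m.astype(np.uint8),0,1);k=max(cs,key=cv2.contourArea)[:,0,:];P=atz(k,.106,c)
def fit(P):
  A=np.c_[2*P[:,:2],np.ones(len(P))];s=np.linalg.lstsq(A,(P[:,:2]**2).sum(1),rcond=None)[0];return s[:2],np.sqrt(s[2]+s[:2]@s[:2])
C,R=fit(P);e=abs(np.hypot(*(P[:,:2]-C).T)-R);C,R=fit(P[e<.003]);print(C,R)
b=(W[...,2]>.13)&(W[...,2]<.155);b[~(cv2.erode(cv2.morphologyEx(m.astype(np.uint8),3,np.ones((25,25))),np.ones((3,3)))>0)]=0
n,l,st,ce=cv2.connectedComponentsWithStats(b.astype(np.uint8))
for i in range(1,n):
  if st[i,4]>25:
    q=W[l==i]; v,u=np.nonzero(l==i); X=atz(np.c_[u,v],.144,c)[:,:2]; mu=X.mean(0); ev,V=np.linalg.eigh(np.cov((X-mu).T)); a=np.degrees(np.arctan2(V[1,1],V[0,1]))
    print(st[i],mu.round(4),'zmed',np.median(q[:,2]).round(4),'ang',a.round(1),'ratio',np.sqrt(ev).round(4), 'r',np.hypot(*(mu-C)),np.degrees(np.arctan2(*(mu-C)[::-1])))
E
```

```text
cover z 0.10693456748424437 table [ 0.46092192 -0.13734701  0.4597902 ]
[ 0.52497995 -0.09401998] 0.11531303606212408
[317 127   9  36 274] [ 0.4461 -0.0917] zmed 0.1443 ang -179.5 ratio [0.0032 0.0137] r 0.07891803102652294 178.28678175547824
[250 189  33  16 317] [ 0.522  -0.1727] zmed 0.1438 ang 76.3 ratio [0.0044 0.0134] r 0.07869016707838902 -92.13907291164935
[314 191  13  14 138] [ 0.5234 -0.0938] zmed 0.1383 ang 179.3 ratio [0.0049 0.0051] r 0.0015887026872078802 172.84046061431982
[357 194  33  12 312] [ 0.5268 -0.0154] zmed 0.1436 ang 94.5 ratio [0.0044 0.0134] r 0.07862916861259374 88.70641635767335
[313 231  11  26 202] [ 0.5992 -0.0969] zmed 0.1438 ang -171.8 ratio [0.0036 0.0125] r 0.07429573528111673 -2.2570917745903922
```

View pics/w0c.png

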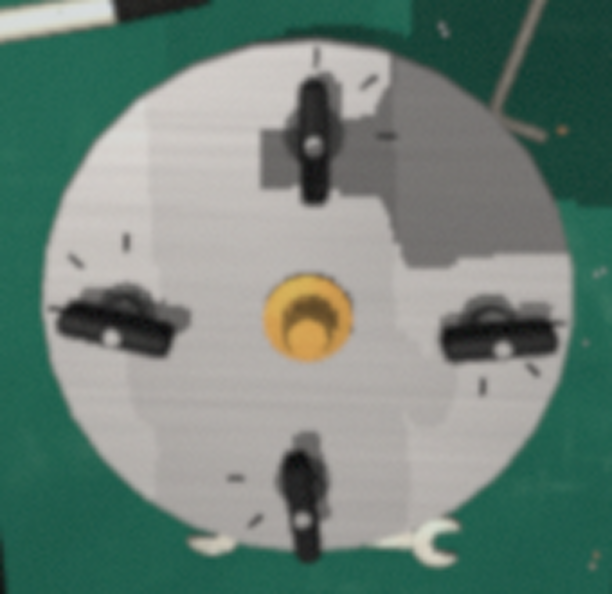

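```bash
python3 - <<'E'
from h import *
z=np.load('w0.npz');c={k:z[k] for k in ['fx','fy','cx','cy','T']}
ct={k:np.array(v) for k,v in r.get_calibration('top').items()}
# near, right(-y), left(+y), far
a=np.array([(313,146),(112,337),(503,349),(303,520)])/3.6-.36+[235,105]
b=np.array([((335)/5+240,468/4.6+145),(535/5+240,292/4.6+145),(149/5+240,284/4.6+145),(347/5+240,115/4.6+145)])-.4
for n,q,cc in (('wrist',a,c),('top',b,ct)):
    P=atz(q,.1445,cc)[:,:2];C=P.mean(0);print(n,P.round(4).tolist(),'C',C.round(4),'r',np.hypot(*(P-C).T).round(4),'yaw',[np.degrees(np.arctan2(*(P[i]-P[j])[::-1])).round(2) for i,j in((3,0),(2,1))])
# pot yaw bars: enlarge wrist? bar ends top
im=cv2.imread('pics/w0.png')
for i,(u,v) in enumerate(a):
    u,v=int(u),int(v);t=cv2.resize(im[v-22:v+22,u-22:u+22],(380,380),interpolation=2)
    if i==0:L=[]
    L.append(t)
cv2.imwrite('pics/w0z.png',cv2.resize(np.vstack([np.hstack(L[:2]),np.hstack(L[2:])]),(600,600)))
E
```

```text
wrist [[0.4467, -0.0915], [0.5244, -0.1735], [0.5293, -0.0135], [0.6076, -0.0955]] C [ 0.527  -0.0935] r [0.0803 0.08   0.08   0.0806] yaw [np.float64(-1.42), np.float64(88.25)]
top [[0.4482, -0.09], [0.5263, -0.1723], [0.5306, -0.0131], [0.6081, -0.0945]] C [ 0.5283 -0.0925] r [0.0802 0.0798 0.0795 0.0799] yaw [np.float64(-1.63), np.float64(88.48)]
```

View pics/w0z.png

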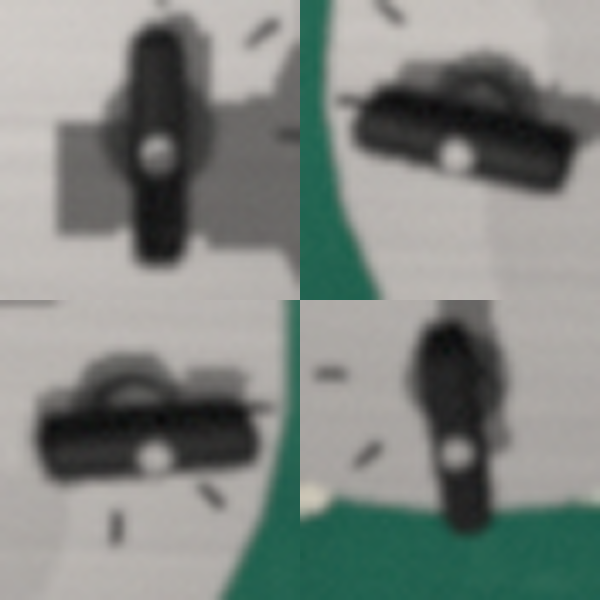

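The bolt pins give radii of 80.0 mm in both cameras, with the centres agreeing to 1.5 mm. So C≈(0.5275,-0.093), yaw≈-1.55°. Next I check IK for all the turns.

```bash
cat >> h.py <<'E'
C=np.array([.5275,-.0930]);YAW=-1.55
PHI=dict(near=YAW+180,right=YAW-90,left=YAW+90,far=YAW)
def bolt(n): a=np.radians(PHI[n]);return C+.08*np.array([np.cos(a),np.sin(a)])
E
python3 - <<'E'
from h import *
for n in PHI:
  for off in (0,180):
    print(n,off,bolt(n).round(4),end=' ')
    for t in (-10,45,92):
      y=(PHI[n]-t+off+180)%360-180
      q=r.ik([*bolt(n),.113],[0,90,y]); print(round(y),None if q is None else np.round(q).astype(int).tolist(),end=' | ')
    print()
E
```

```text
near 0 [ 0.4475 -0.0908] -172 [-40, 13, 50, 126, -14, 47, -63] | 133 [-54, 22, 71, 126, -28, 50, -102] | 86 [-54, 22, 71, 126, -28, 50, -149] | 
near 180 [ 0.4475 -0.0908] 8 [-49, 17, 62, 126, -21, 48, 125] | -47 [-44, 14, 54, 126, -16, 47, 65] | -94 [-39, 13, 49, 126, -13, 46, 15] | 
right 0 [ 0.5253 -0.173 ] -82 [-30, 26, 53, 114, -27, 52, 46] | -137 [-33, 29, 58, 114, -31, 54, -5] | 176 [-38, 37, 70, 115, -41, 58, -42] | 
right 180 [ 0.5253 -0.173 ] 98 [-38, 37, 70, 115, -41, 58, -120] | 43 [8, 18, 4, 112, -2, 49, 147] | -4 [-26, 24, 48, 114, -23, 51, 120] | 
left 0 [ 0.5297 -0.013 ] 98 [-57, 34, 70, 118, -39, 56, -138] | 43 [-47, 23, 53, 117, -24, 51, 152] | -4 [-45, 22, 49, 117, -22, 50, 103] | 
left 180 [ 0.5297 -0.013 ] -82 [-45, 22, 50, 117, -22, 50, 25] | -137 [-47, 23, 52, 117, -24, 51, -28] | 176 [-57, 34, 70, 118, -39, 56, -60] | 
far 0 [ 0.6075 -0.0952] 8 [-35, 33, 52, 106, -31, 56, 129] | -47 [-35, 33, 53, 106, -32, 56, 75] | -94 [-36, 34, 55, 106, -33, 57, 30] | 
far 180 [ 0.6075 -0.0952] -172 [-41, 40, 64, 107, -41, 61, -41] | 133 [-43, 43, 69, 107, -46, 64, -92] | 86 [46, 36, -59, 102, 34, 63, 151] |
```

```bash
cat >> h.py <<'E'
OFF=dict(near=180,far=0,right=0,left=180)
T0=dict(near=-2,right=12,left=-6,far=-9.8)
def ori(n,t): return [0,90,(PHI[n]-t+OFF[n]+180)%360-180]
def snap(name):
    c=r.get_calibration('wrist');p,d=r.camera('wrist');cv2.imwrite(f'pics/{name}.png',p[:,:,::-1]);np.savez(f'{name}.npz',d=d,**c)
def st(tag=''):
    print(tag,'t',round(r.current_time(),2),'F',np.round(r.current_force(),1),'M',np.round(r.current_wrist_torque(),2),'op',round(r.current_opening(),4),'p',np.round(r.current_ee_pos(),4))
E
python3 - <<'E'
from h import *
n='near';b=bolt(n)
r.command_gripper(.045,40);st('grip')
r.move_pose([*b,.20],ori(n,T0[n]));st('hover')
snap('w1')
r.line_to([*b,.17],ori(n,T0[n]+5));st('tilt')
r.line_to([*b,.17],ori(n,T0[n]),feed=.1);st('rot5')
E
```

```text
grip t 3.99 F [-0.4  1.  -0.3] M [-0.03  0.01 -0.01] op 0.045 p [ 0.47  -0.092  0.37 ]
hover t 4.72 F [-0.3 -0.3  0.3] M [-0.01  0.02 -0.01] op 0.045 p [ 0.4486 -0.0909  0.2011]
tilt t 5.12 F [ 0.2 -0.4  0.1] M [0.05 0.04 0.07] op 0.045 p [ 0.4479 -0.0911  0.1708]
rot5 t 5.37 F [ 0.1 -0.1 -0.1] M [ 0.01  0.02 -0.04] op 0.0448 p [ 0.4482 -0.0909  0.171 ]
```

View pics/w1.png

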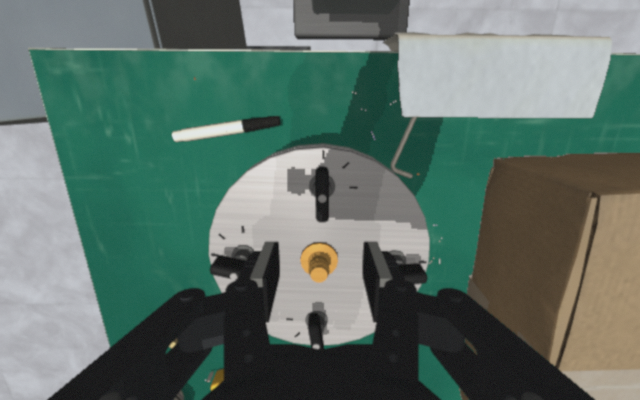

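In this view the near bar (322,195) is midway between the open fingers at (265,280) and (375,280). Rotating in place works, so I go down and grasp it.

```bash
cat >> h.py <<'E'
Z=.113
E
python3 - <<'E'
from h import *
n='near';b=bolt(n)
r.line_to([*b,Z],ori(n,T0[n]),feed=.1);st('down')
r.command_gripper(.0,40);st('closed')
r.dwell(.1);st()
E
```

```text
down t 6.08 F [ 0.6 -1.1 -0.1] M [ 0.03 -0.03  0.04] op 0.0449 p [ 0.4478 -0.0911  0.1134]
closed t 6.58 F [-1.5  0.2  0.1] M [ 0.01 -0.02  0.01] op 0.0001 p [ 0.4476 -0.0908  0.1131]
 t 6.68 F [ 0.2  0.8 -0. ] M [0.   0.01 0.03] op 0.0001 p [ 0.4475 -0.0908  0.113 ]
```

The fingers closed on nothing, so I look.

```bash
python3 - <<'E'
from h import *
snap('w2');p,d=r.camera('scene');cv2.imwrite('pics/s2.png',p[:,:,::-1])
print(r.current_tool_rot())
E
```

```text
[-53.14991425  89.99798065 -52.69771027]
```

View pics/w2.png

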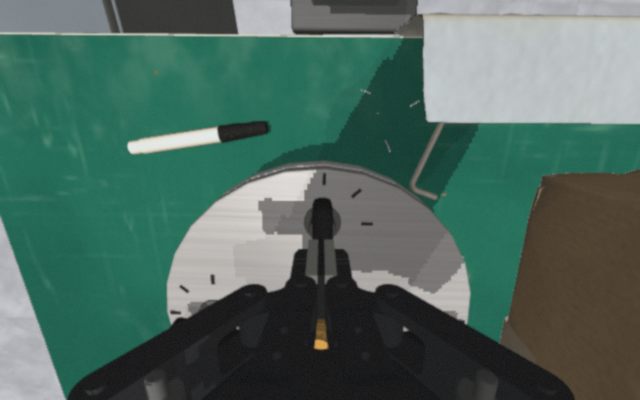

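View pics/s2.png

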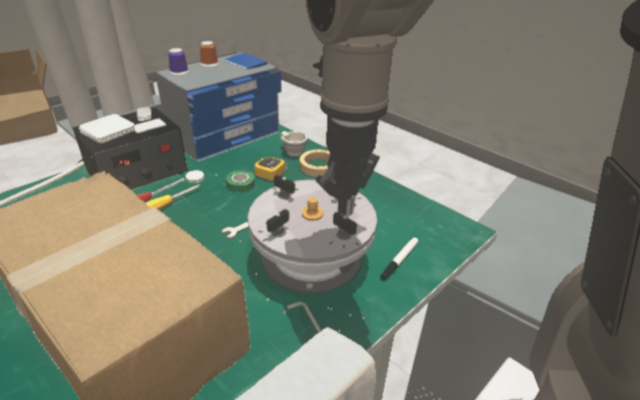

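```bash
python3 - <<'E'
from h import *
z=np.load('w2.npz');c={k:z[k] for k in ['fx','fy','cx','cy','T']};d=z['d'];print(np.round(c['T'],3).tolist())
b=bolt('near');W=world(d,c)
for P in ([*b,.113],[*b,.144],[b[0]-.022,b[1],.144],[b[0]+.022,b[1],.144],[*b,.19]):print(P,proj(P,c))
im=cv2.imread('pics/w2.png');cv2.imwrite('pics/w2c.png',cv2.resize(im[170:350,220:420],None,fx=4,fy=3.3,interpolation=2)) 
for u,v in ((322,205),(322,215),(322,225),(322,235),(310,270),(322,270),(335,270),(322,300),(322,335),(300,290)):print(u,v,W[v,u].round(4),d[v,u])
E
```

```text
[[-0.008, 0.951, 0.308, 0.368], [1.0, 0.008, 0.001, -0.092], [-0.001, 0.308, -0.951, 0.295], [0.0, 0.0, 0.0, 1.0]]
[np.float64(0.4475292719487694), np.float64(-0.09083605569477345), 0.113] [[322.19092166 226.36035709]]
[np.float64(0.4475292719487694), np.float64(-0.09083605569477345), 0.144] [[322.37681199 248.09031799]]
[np.float64(0.4255292719487694), np.float64(-0.09083605569477345), 0.144] [[322.77004041 212.35598555]]
[np.float64(0.4695292719487694), np.float64(-0.09083605569477345), 0.144] [[322.01415102 281.04685781]]
[np.float64(0.4475292719487694), np.float64(-0.09083605569477345), 0.19] [[322.8155214  299.37398571]]
322 205 [ 0.4232 -0.0913  0.1386] 0.16546525
322 215 [ 0.4269 -0.0912  0.1444] 0.16106607
322 225 [ 0.4327 -0.0912  0.1449] 0.16238548
322 235 [ 0.4389 -0.0911  0.1447] 0.16444744
310 270 [ 0.4362 -0.0964  0.1854] 0.12490579
322 270 [ 0.4355 -0.0913  0.1864] 0.123795144
335 270 [ 0.436  -0.0857  0.1855] 0.12474747
322 300 [ 0.4479 -0.0912  0.1899] 0.12422819
322 335 [ 0.5181 -0.0904  0.135 ] 0.19811611
300 290 [ 0.4354 -0.0997  0.2004] 0.1103715
```

View pics/w2c.png

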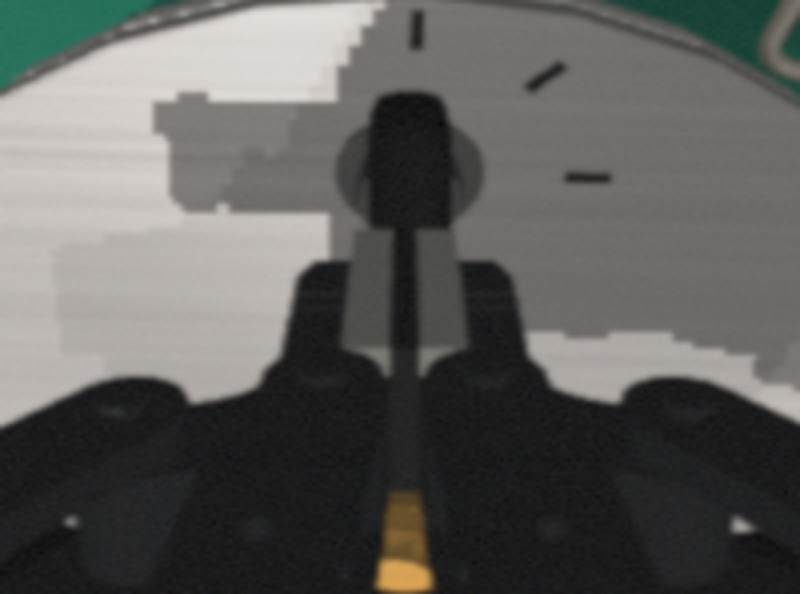

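```bash
python3 - <<'E'
from h import *
z=np.load('w2.npz');c={k:z[k] for k in ['fx','fy','cx','cy','T']};d=z['d'];W=world(d,c)
for v in range(228,292,4):print(v,[tuple(W[v,u].round(3).tolist()) for u in (312,321,331,300)])
im,d=r.camera('scene');cs={k:np.array(x) for k,x in r.get_calibration('scene').items()}
cv2.imwrite('pics/s2c.png',cv2.resize(im[150:270,270:420,::-1],None,fx=5,fy=5,interpolation=2))
b=bolt('near')
print(proj([[*b,.113],[*b,.144]],cs), r.current_opening())
E
```

```text
228 [(0.436, -0.097, 0.142), (0.435, -0.092, 0.144), (0.435, -0.086, 0.144), (0.452, -0.106, 0.106)]
232 [(0.438, -0.097, 0.142), (0.437, -0.092, 0.144), (0.438, -0.086, 0.142), (0.455, -0.106, 0.107)]
236 [(0.441, -0.097, 0.141), (0.44, -0.092, 0.145), (0.44, -0.086, 0.143), (0.458, -0.106, 0.107)]
240 [(0.436, -0.096, 0.157), (0.436, -0.092, 0.157), (0.436, -0.086, 0.156), (0.461, -0.106, 0.107)]
244 [(0.436, -0.096, 0.162), (0.436, -0.092, 0.162), (0.436, -0.087, 0.161), (0.463, -0.106, 0.108)]
248 [(0.437, -0.096, 0.165), (0.436, -0.092, 0.166), (0.437, -0.087, 0.164), (0.467, -0.107, 0.107)]
252 [(0.436, -0.096, 0.17), (0.436, -0.092, 0.17), (0.436, -0.087, 0.17), (0.44, -0.102, 0.162)]
256 [(0.436, -0.096, 0.173), (0.436, -0.092, 0.174), (0.437, -0.087, 0.173), (0.44, -0.102, 0.166)]
260 [(0.437, -0.096, 0.176), (0.436, -0.092, 0.176), (0.436, -0.087, 0.177), (0.44, -0.102, 0.171)]
264 [(0.436, -0.096, 0.181), (0.436, -0.092, 0.18), (0.436, -0.087, 0.181), (0.441, -0.102, 0.173)]
268 [(0.437, -0.096, 0.182), (0.436, -0.092, 0.185), (0.436, -0.087, 0.184), (0.44, -0.101, 0.178)]
272 [(0.436, -0.096, 0.187), (0.436, -0.092, 0.187), (0.436, -0.087, 0.187), (0.44, -0.101, 0.181)]
276 [(0.436, -0.095, 0.189), (0.436, -0.092, 0.19), (0.436, -0.088, 0.189), (0.435, -0.1, 0.192)]
280 [(0.435, -0.095, 0.195), (0.438, -0.092, 0.189), (0.435, -0.088, 0.194), (0.434, -0.1, 0.196)]
284 [(0.435, -0.095, 0.197), (0.441, -0.092, 0.189), (0.435, -0.088, 0.197), (0.434, -0.1, 0.199)]
288 [(0.435, -0.095, 0.2), (0.442, -0.092, 0.19), (0.435, -0.088, 0.199), (0.435, -0.1, 0.2)]
[[344.21390048 231.51453617]
 [345.26993234 217.22105835]] 5.670516230898776e-05
```

View pics/s2c.png

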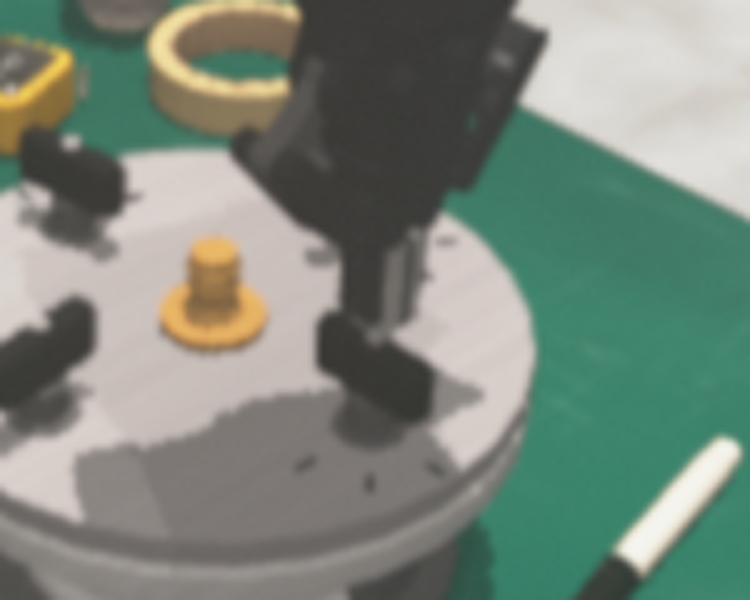

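Both views show the shut fingers ending just above the bar. The pads' front face is at z≈0.152, about 39 mm above the reported TCP (0.113). So the real tips are shorter than the stated tool frame. I'll open and check the tip height in free view, then descend in stages watching the force.

```bash
python3 - <<'E'
from h import *
n='near';b=bolt(n)
r.command_gripper(.035,40);st('open')
r.line_to([*b,.095],ori(n,T0[n]),feed=.1);st('d1')
r.line_to([*b,.080],ori(n,T0[n]),feed=.06);st('d2')
snap('w3')
im,d=r.camera('scene')
cv2.imwrite('pics/s3c.png',cv2.resize(im[150:270,270:420,::-1],None,fx=5,fy=5,interpolation=2))
z=np.load('w3.npz');c={k:z[k] for k in ['fx','fy','cx','cy','T']}
im=cv2.imread('pics/w3.png');cv2.imwrite('pics/w3c.png',cv2.resize(im[170:350,220:420],None,fx=4,fy=3.3,interpolation=2)) 
E
```

```text
open t 7.27 F [ 1.  -1.  -0.1] M [ 0.02 -0.03 -0.01] op 0.0351 p [ 0.4475 -0.0908  0.113 ]
d1 t 7.6 F [-0.3 -0.2  0.3] M [-0.   -0.02 -0.02] op 0.0347 p [ 0.4471 -0.0911  0.0948]
d2 t 8.0 F [-0.2 -0.5 -0.4] M [-0.02  0.01 -0.01] op 0.0352 p [ 0.4473 -0.091   0.0798]
```

View pics/s3c.png

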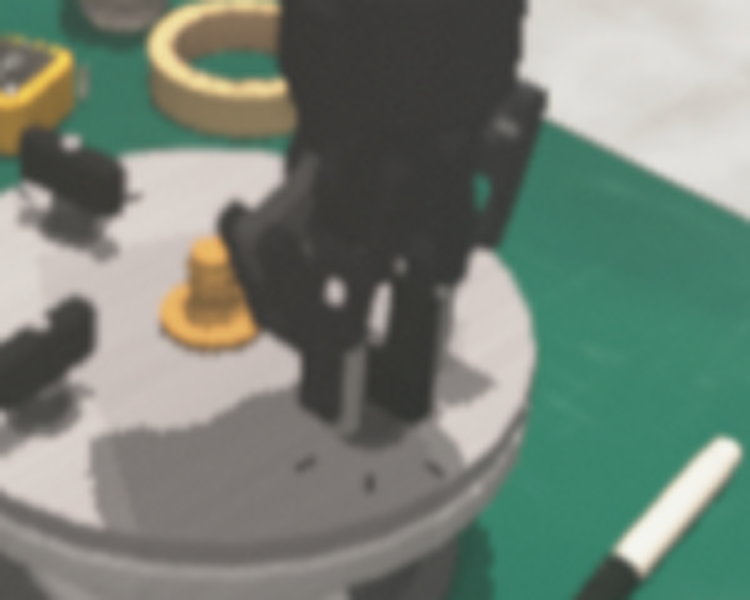

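View pics/w3c.png

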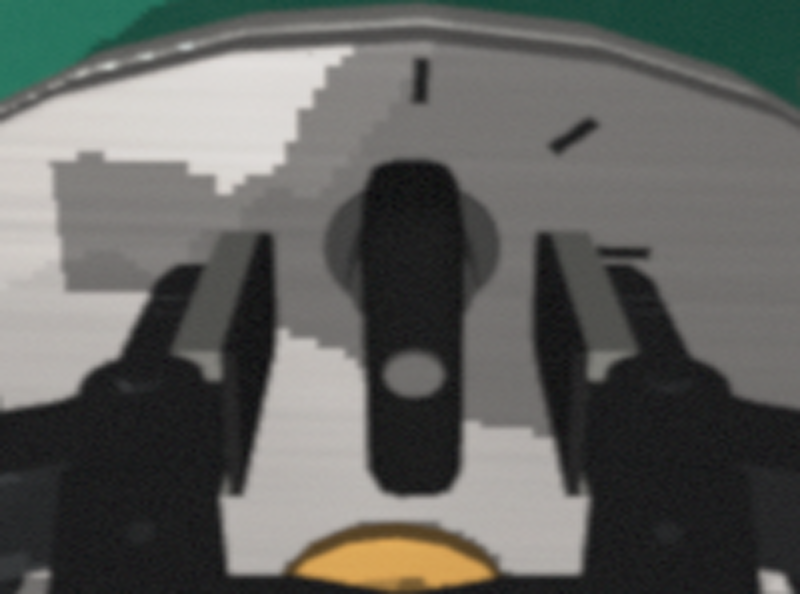

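The fingers now straddle the bar, centred at crop (415,300), without contact. Next I get the tip height and grip.

```bash
python3 - <<'E'
from h import *
z=np.load('w3.npz');c={k:z[k] for k in ['fx','fy','cx','cy','T']};W=world(z['d'],c)
for v in range(238,262,4):print(v,[tuple(W[v,u].round(3).tolist()) for u in (274,278,282,286)])
n='near';b=bolt(n)
r.command_gripper(0,40);st('closed')
E
```

```text
238 [(0.443, -0.119, 0.107), (0.444, -0.117, 0.105), (0.443, -0.115, 0.107), (0.443, -0.112, 0.106)]
242 [(0.435, -0.116, 0.127), (0.436, -0.114, 0.125), (0.436, -0.112, 0.126), (0.436, -0.11, 0.125)]
246 [(0.436, -0.115, 0.13), (0.436, -0.113, 0.131), (0.436, -0.111, 0.13), (0.437, -0.11, 0.129)]
250 [(0.436, -0.115, 0.135), (0.436, -0.113, 0.135), (0.436, -0.111, 0.134), (0.439, -0.11, 0.129)]
254 [(0.436, -0.114, 0.138), (0.435, -0.112, 0.14), (0.436, -0.11, 0.139), (0.441, -0.11, 0.13)]
258 [(0.436, -0.114, 0.142), (0.437, -0.112, 0.141), (0.436, -0.11, 0.142), (0.442, -0.109, 0.131)]
closed t 8.44 F [-2.1  5.   8.1] M [ 1.16  0.39 -0.05] op 0.0142 p [ 0.4477 -0.09    0.0803]
```

Gripped: opening 14 mm, small forces. Now the turn.

```bash
cat >> h.py <<'E'
ZT=.080
E
python3 - <<'E'
from h import *
n='near';b=bolt(n)
r.line_to([*b,ZT],ori(n,20),feed=.1);st('20')
r.line_to([*b,ZT],ori(n,45),feed=.1);st('45')
r.dwell(.15);st('45')
r.command_gripper(.035);st('open');snap('w4')
im=cv2.imread('pics/w4.png');cv2.imwrite('pics/w4c.png',cv2.resize(im[120:320,200:440],None,fx=3.2,fy=3,interpolation=2)) 
R=r.get_calibration('wrist')['T'];print(np.degrees(np.arctan2(R[1][0],R[0][0])))
E
```

```text
20 t 8.97 F [-1.9  4.2  8.7] M [0.97 0.54 0.05] op 0.0138 p [ 0.4477 -0.0901  0.0803]
45 t 9.56 F [-3.1  4.2  9.4] M [0.93 0.61 0.05] op 0.014 p [ 0.4477 -0.0902  0.0802]
45 t 9.71 F [-3.4  3.2  9.5] M [0.93 0.65 0.06] op 0.0139 p [ 0.4476 -0.0902  0.0802]
open t 10.04 F [ 0.1  0.6 -0.3] M [-0.04 -0.01  0.01] op 0.0351 p [ 0.4476 -0.0909  0.08  ]
43.45838124312502
```

View pics/w4c.png

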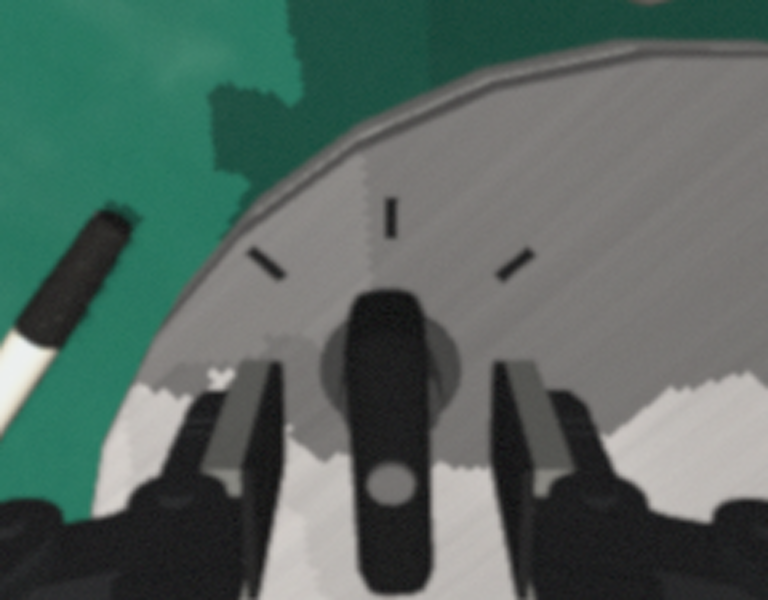

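The near bar points exactly at its middle mark (crop 390,218). Next come the remaining first-pass bolts in order: far, right, left.

```bash
cat >> h.py <<'E'
import sys
def go(n,t):
    b=bolt(n); p=r.current_ee_pos()
    if p[2]<.14: r.line_to([p[0],p[1],.15],feed=.25)
    r.move_pose([*b,.15],ori(n,t)); 
def grab(n,t):
    b=bolt(n)
    r.line_to([*b,ZT],ori(n,t),feed=.12); st(n+' down')
    if abs(r.current_force()[2])>15: sys.exit('contact')
    r.command_gripper(0,40); st(n+' closed')
    if not .010<r.current_opening()<.018: sys.exit('bad grip')
def look(name):
    snap(name);im=cv2.imread(f'pics/{name}.png');cv2.imwrite(f'pics/{name}c.png',cv2.resize(im[120:320,200:440],None,fx=3.2,fy=3,interpolation=2))
E
python3 - <<'E'
from h import *
n='far';b=bolt(n)
go(n,T0[n]);st('hover');look('w5a')
grab(n,T0[n])
r.line_to([*b,ZT],ori(n,20),feed=.1);st('20')
r.line_to([*b,ZT],ori(n,45),feed=.1);r.dwell(.15);st('45')
r.command_gripper(.035);st('open');look('w5')
E
```

```text
hover t 11.47 F [-0.3  0.4  0.2] M [-0.05  0.05 -0.02] op 0.0349 p [ 0.6063 -0.0958  0.1491]
far down t 12.26 F [ 0.3 -0.3  0.9] M [-0.02  0.05 -0.01] op 0.0347 p [ 0.6078 -0.0953  0.0805]
far closed t 12.61 F [-1.3  3.8  5.3] M [0.59 0.39 0.03] op 0.0135 p [ 0.608  -0.0947  0.081 ]
20 t 13.28 F [-2.9  0.8  7. ] M [0.2 0.5 0.1] op 0.0133 p [ 0.608 -0.095  0.081]
45 t 14.01 F [-3.1 -0.6  7.4] M [0.02 0.59 0.08] op 0.0137 p [ 0.6079 -0.0952  0.081 ]
open t 14.35 F [ 0.1  0.5 -0.8] M [-0.03  0.02 -0.05] op 0.0354 p [ 0.6076 -0.0951  0.0801]
```

View pics/w5c.png

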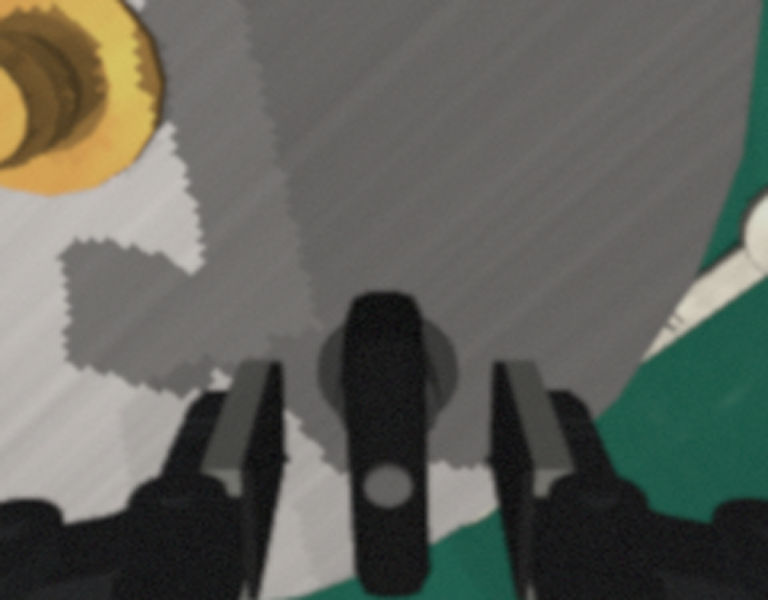

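The far bar followed and is aligned with the tool at 45°; its own marks are hidden behind the gripper in this view. Next is right, then left.

```bash
python3 - <<'E'
from h import *
for n in ('right','left'):
    b=bolt(n)
    go(n,T0[n]);st('hover');look('w6a'+n)
    grab(n,T0[n])
    r.line_to([*b,ZT],ori(n,28),feed=.1);st('28')
    r.line_to([*b,ZT],ori(n,45),feed=.1);r.dwell(.15);st('45')
    r.command_gripper(.035);st('open');look('w6'+n)
p=r.current_ee_pos();r.line_to([p[0],p[1],.15],feed=.25)
r.move_pose([.47,-.092,.30],[0,90,0]);snap('w7');st()
cv2.imwrite('pics/w7c.png',cv2.resize(cv2.imread('pics/w7.png')[100:320,210:430],None,fx=2.7,fy=2.7,interpolation=2))
E
```

```text
hover t 15.56 F [ 0.2 -0.3  0.6] M [ 0.01 -0.04  0.05] op 0.035 p [ 0.5257 -0.1723  0.1495]
right down t 16.34 F [-0.   0.1  0.8] M [-0.03 -0.02  0.  ] op 0.0348 p [ 0.5256 -0.1733  0.0804]
right closed t 16.69 F [-7.3  2.1  9.9] M [0.45 1.41 0.03] op 0.0136 p [ 0.525  -0.1729  0.0807]
28 t 17.12 F [-7.5  1.9 11.4] M [0.49 1.72 0.06] op 0.0137 p [ 0.5249 -0.1729  0.0807]
45 t 17.73 F [-8.1  2.5 10.8] M [0.65 1.84 0.05] op 0.0139 p [ 0.5248 -0.1728  0.0807]
open t 18.07 F [ 0.8 -0.2  0.5] M [-0.06 -0.01 -0.03] op 0.0354 p [ 0.5256 -0.1729  0.0802]
hover t 19.23 F [-0.6 -0.6 -0.3] M [-0.06  0.01  0.02] op 0.0349 p [ 0.5292 -0.0127  0.1494]
left down t 20.02 F [ 0.8 -0.8 -0.7] M [0.   0.01 0.04] op 0.0349 p [ 0.5299 -0.0136  0.0804]
left closed t 20.37 F [-2.  -0.3  7. ] M [-0.2   0.57 -0.06] op 0.0133 p [ 0.53   -0.0131  0.0808]
28 t 21.11 F [-5.5 -1.   9.5] M [-0.1   1.18  0.06] op 0.0137 p [ 0.5296 -0.013   0.0807]
45 t 21.71 F [-5.6 -0.3  9.4] M [0.04 1.34 0.11] op 0.0133 p [ 0.5294 -0.0129  0.0807]
open t 22.05 F [-0.2 -0.5 -0.7] M [ 0.06 -0.01 -0.02] op 0.0354 p [ 0.5299 -0.0129  0.0801]
 t 24.21 F [0.1 0.7 0.1] M [0.   0.08 0.03] op 0.035 p [ 0.4698 -0.0917  0.2997]
```

View pics/w7c.png

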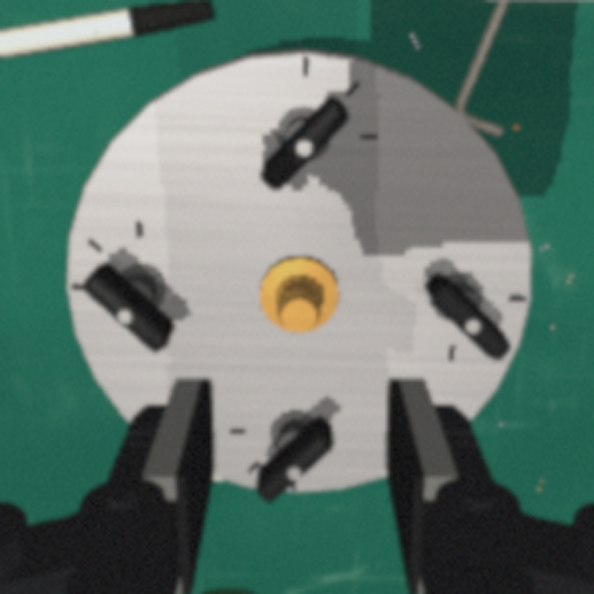

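All four bars are at 45° on their middle marks: (304,147), (128,310), (468,318) and (293,460) in the crop. Now the second pass to the stops, in the same order, starting with near.

```bash
cat >> h.py <<'E'
def fin(n):
    b=bolt(n)
    go(n,45);grab(n,45)
    r.line_to([*b,ZT],ori(n,86),feed=.1);st('86')
    for t in (89,90,91,92,93):
        r.line_to([*b,ZT],ori(n,t),feed=.1);st(str(t))
        if abs(r.current_wrist_torque()[2])>.6 or np.linalg.norm(r.current_force())>40: break
    r.command_gripper(.035);st('open');look('f'+n)
E
python3 - <<'E'
from h import *
fin('near')
E
```

```text
near down t 25.6 F [ 0.1 -0.1  0.6] M [-0.02  0.01  0.01] op 0.0349 p [ 0.4483 -0.0908  0.081 ]
near closed t 25.95 F [-2.1 -0.1 10.8] M [0.09 0.47 0.01] op 0.0134 p [ 0.4483 -0.0907  0.0808]
86 t 26.82 F [-5.9 -0.8 15.1] M [-0.31  1.43  0.12] op 0.0134 p [ 0.4477 -0.091   0.0807]
89 t 27.07 F [-6.  -0.6 16. ] M [-0.2  1.4  0.1] op 0.0134 p [ 0.4476 -0.091   0.0807]
90 t 27.32 F [-6.5 -2.3 14.7] M [-0.3   1.39  0.05] op 0.0135 p [ 0.4476 -0.0909  0.0807]
91 t 27.57 F [-6.4 -1.7 15.2] M [-0.28  1.43  0.08] op 0.0136 p [ 0.4476 -0.091   0.0807]
92 t 27.82 F [-6.8 -2.8 15.5] M [-0.29  1.45  0.12] op 0.0134 p [ 0.4476 -0.0909  0.0807]
93 t 28.07 F [-5.9 -0.4 16.1] M [-0.22  1.45  0.02] op 0.0137 p [ 0.4475 -0.091   0.0807]
open t 28.41 F [-0.3 -1.   0.3] M [-0.01 -0.04 -0.  ] op 0.0351 p [ 0.4477 -0.0906  0.0802]
```

View pics/fnearc.png

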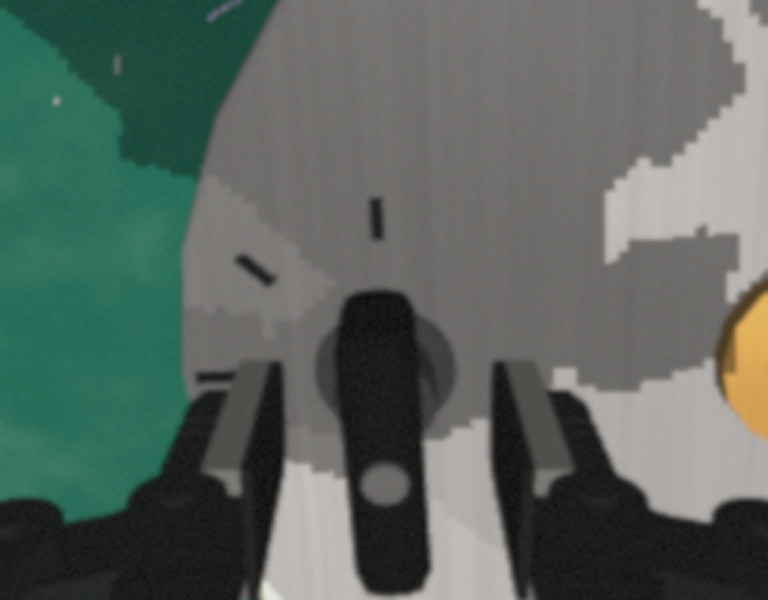

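The near bar now points at the last mark. I'll measure its angle relative to the pot, since the torque showed no clear rise at the stop.

```bash
cat >> h.py <<'E'
def meas(name,n):
    z=np.load(name+'.npz');c={k:z[k] for k in ['fx','fy','cx','cy','T']};W=world(z['d'],c);b=bolt(n)
    im=cv2.imread(f'pics/{name}.png').max(2)
    v,u=np.mgrid[0:400,0:640]; X=atz(np.c_[u.ravel(),v.ravel()],.144,c)[:,:2].reshape(400,640,2)
    m=(abs(W[...,2]-.1445)<.0035)&(np.hypot(*np.moveaxis(W[...,:2]-b,-1,0))<.027)
    P=X[m]; rc=cv2.minAreaRect((P*1000).astype(np.float32)); mu=P.mean(0)
    V=np.linalg.eigh(np.cov((P-mu).T))[1][:,1]; a=np.degrees(np.arctan2(V[1],V[0]))
    bx=cv2.boxPoints(rc); e=max([bx[1]-bx[0],bx[2]-bx[1]],key=np.linalg.norm); a2=np.degrees(np.arctan2(e[1],e[0]))
    print(name,n,len(P),'ctr off mm',((mu-b)*1e3).round(1),'size',np.round(rc[1],1),'turn pca',((PHI[n]-a+20)%180-20).round(1),'rect',((PHI[n]-a2+20)%180-20).round(1))
E
python3 - <<'E'
from h import *
meas('w4','near');meas('w5','far');meas('w6right','right');meas('w6left','left');meas('fnear','near')
for n in PHI: meas('w7',n);meas('w0',n)
E
```

```text
w4 near 2549 ctr off mm [-2.6  2.2] size [48.7 44.9] turn pca 42.0 rect -17.3
w5 far 2546 ctr off mm [-2.6  1.7] size [48.2 44.3] turn pca 42.9 rect -12.7
w6right right 2536 ctr off mm [1.3 1.8] size [43.7 49.1] turn pca 43.6 rect -15.3
w6left left 2538 ctr off mm [1.7 1.8] size [43.8 49. ] turn pca 40.7 rect -14.3
fnear near 2552 ctr off mm [-0.4  2.9] size [43.8 48.6] turn pca 86.6 rect 30.3
w7 near 391 ctr off mm [-1.  -0.4] size [11.6 46.9] turn pca 42.6 rect 43.1
w0 near 265 ctr off mm [-0.8 -0.8] size [47. 11.] turn pca -2.2 rect -1.9
w7 right 323 ctr off mm [-2.  -0.5] size [46.6 12.1] turn pca 44.3 rect 44.2
w0 right 234 ctr off mm [-1.5 -0.6] size [46.9 11.9] turn pca 12.5 rect 12.5
w7 left 313 ctr off mm [-1.5 -1.6] size [47.3 11.5] turn pca 42.5 rect 43.4
w0 left 226 ctr off mm [-1.  -1.7] size [11.7 45.8] turn pca -6.8 rect -5.7
w7 far 268 ctr off mm [-2.1 -1.1] size [11.8 47.6] turn pca 43.0 rect 43.2
w0 far 198 ctr off mm [-1.9 -1.3] size [47.4 11.6] turn pca -9.6 rect -9.8
```

```bash
sed -i 's/    P=X\[m\]; rc=/    n_,l_=cv2.connectedComponents(cv2.morphologyEx(m.astype(np.uint8),cv2.MORPH_OPEN,np.ones((3,3))),connectivity=4); pu,pv=proj([*b,.144],c)[0]; k_=l_[int(pv),int(pu)]; m=(l_==k_) if k_ else m\n    P=X[m]; rc=/' h.py
python3 - <<'E'
from h import *
meas('w4','near');meas('w5','far');meas('w6right','right');meas('w6left','left');meas('fnear','near')
E
```

```text
w4 near 2075 ctr off mm [-2.4  1.6] size [11.5 47.3] turn pca 42.8 rect 43.3
w5 far 2062 ctr off mm [-2.5  1.1] size [11.5 47.4] turn pca 43.1 rect 42.9
w6right right 2057 ctr off mm [0.7 1.4] size [46.8 11.5] turn pca 44.3 rect 44.3
w6left left 2063 ctr off mm [1.2 1.4] size [47.4 11.5] turn pca 42.4 rect 42.0
fnear near 2063 ctr off mm [-0.7  2.2] size [47.  11.5] turn pca 89.3 rect 89.6
```

Near measures about 89.5° with the tool at 93°. To be sure it is on the stop, I regrip a little lower and harder and push on.

```bash
sed -i 's/^ZT=.*/ZT=.076/' h.py; python3 - <<'E'
from h import *
n='near';b=bolt(n)
r.line_to([*b,ZT],ori(n,89.5),feed=.1)
r.command_gripper(0,80);st('closed')
for t in (91,92.5,94,95.5,97):
    r.line_to([*b,ZT],ori(n,t),feed=.1);st(str(t))
    if abs(r.current_wrist_torque()[2])>.8 or np.linalg.norm(r.current_force())>50: break
r.command_gripper(.035,40);st('open');look('fnear2');meas('fnear2',n)
E
```

```text
closed t 29.06 F [-4.2  1.4 13. ] M [ 0.33  0.95 -0.03] op 0.0132 p [ 0.4475 -0.0909  0.0763]
91 t 29.31 F [-4.6  1.  13.7] M [0.32 1.03 0.05] op 0.0131 p [ 0.4475 -0.0909  0.0763]
92.5 t 29.56 F [-5.3  1.1 13.3] M [0.3  1.07 0.16] op 0.0132 p [ 0.4474 -0.0909  0.0763]
94 t 29.81 F [-4.6  1.1 13.7] M [0.23 1.12 0.29] op 0.0133 p [ 0.4474 -0.0909  0.0763]
95.5 t 30.06 F [-4.5  0.4 13.9] M [0.25 1.15 0.46] op 0.0131 p [ 0.4474 -0.0909  0.0763]
97 t 30.31 F [-4.3  0.4 14.9] M [0.25 1.22 0.67] op 0.0129 p [ 0.4474 -0.0909  0.0763]
open t 30.65 F [ 0.6 -1.2 -0.8] M [-0.06  0.01 -0.03] op 0.0348 p [ 0.4476 -0.0908  0.076 ]
fnear2 near 2180 ctr off mm [-0.5  2.3] size [47.7 11.5] turn pca 90.2 rect 90.3
```

Torque now climbs to 0.67 N·m, five times the friction, with the bar at 90.2°, so it is on the stop. Same for far, right and left.

```bash
cat >> h.py <<'E'
def fin(n):
    b=bolt(n)
    go(n,43.5);grab2(n,43.5)
    r.line_to([*b,ZT],ori(n,87),feed=.1);st('87')
    for t in (91,93,95,97):
        r.line_to([*b,ZT],ori(n,t),feed=.1);st(str(t))
        if abs(r.current_wrist_torque()[2])>.65 or np.linalg.norm(r.current_force())>50: break
    r.command_gripper(.035,40);st('open');look('f'+n);meas('f'+n,n)
def grab2(n,t):
    b=bolt(n)
    r.line_to([*b,ZT],ori(n,t),feed=.12); st(n+' down')
    if abs(r.current_force()[2])>15: sys.exit('contact')
    r.command_gripper(0,80); st(n+' closed')
    if not .010<r.current_opening()<.018: sys.exit('bad grip')
E
python3 - <<'E'
from h import *
fin('far')
E
```

```text
far down t 32.98 F [ 0.2  0.3 -0.3] M [-0.01  0.   -0.03] op 0.0351 p [ 0.6078 -0.0952  0.0766]
far closed t 33.33 F [-2.8  0.8  7.9] M [ 0.08  0.57 -0.01] op 0.0126 p [ 0.608  -0.0953  0.0772]
87 t 34.23 F [-5.6  0.1 10.7] M [-0.1   1.29  0.03] op 0.0128 p [ 0.6075 -0.0955  0.0771]
91 t 34.48 F [-6.2 -1.1 11. ] M [-0.11  1.4  -0.09] op 0.0125 p [ 0.6075 -0.0955  0.0771]
93 t 34.73 F [-7.  -1.3 11.7] M [-0.12  1.37  0.11] op 0.0128 p [ 0.6075 -0.0955  0.0771]
95 t 34.98 F [-6.5  0.1 11.9] M [-0.11  1.49  0.42] op 0.0126 p [ 0.6074 -0.0955  0.0771]
97 t 35.23 F [-6.3 -0.6 12.5] M [-0.16  1.47  0.69] op 0.013 p [ 0.6074 -0.0955  0.0771]
open t 35.58 F [0.3 0.  0.5] M [-0.04  0.01  0.02] op 0.0346 p [ 0.6077 -0.095   0.0762]
ffar far 2194 ctr off mm [-0.5  1.8] size [47.5 11.6] turn pca 90.2 rect 90.1
```

```bash
python3 - <<'E'
from h import *
fin('right');fin('left')
p=r.current_ee_pos();r.line_to([p[0],p[1],.15],feed=.25)
r.move_pose([.47,-.092,.30],[0,90,0]);r.dwell(.1);snap('w9');st()
for n in PHI: meas('w9',n)
cv2.imwrite('pics/w9c.png',cv2.resize(cv2.imread('pics/w9.png')[100:320,210:430],None,fx=2.7,fy=2.7,interpolation=2))
p,d=r.camera('top');cv2.imwrite('pics/top9.png',p[:,:,::-1])
E
```

```text
right down t 37.37 F [-0.8 -0.4 -0.1] M [-0.05  0.02  0.01] op 0.0348 p [ 0.5256 -0.1732  0.0764]
right closed t 37.72 F [-6.6  6.  16.4] M [1.24 1.75 0.05] op 0.0129 p [ 0.5252 -0.1723  0.0769]
87 t 38.62 F [-7.   5.1 15.7] M [1.2  1.71 0.04] op 0.0129 p [ 0.5252 -0.1724  0.0769]
91 t 38.88 F [-7.2  5.4 15.5] M [1.32 1.73 0.08] op 0.0127 p [ 0.5252 -0.1724  0.0769]
93 t 39.12 F [-8.5  4.8 15.2] M [1.22 1.74 0.32] op 0.0127 p [ 0.5252 -0.1724  0.0769]
95 t 39.38 F [-7.6  5.  15.8] M [1.13 1.76 0.5 ] op 0.0129 p [ 0.5252 -0.1724  0.0769]
97 t 39.62 F [-8.3  5.4 16.1] M [1.14 1.72 0.82] op 0.013 p [ 0.5252 -0.1724  0.0769]
open t 39.97 F [0.4 1.2 0.2] M [-0.   -0.05 -0.01] op 0.0348 p [ 0.5254 -0.1729  0.0761]
fright right 2160 ctr off mm [ 1.4 -0.5] size [11.6 47.6] turn pca 90.5 rect 90.1
left down t 41.92 F [-0.   0.  -0.1] M [-0.01 -0.03 -0.03] op 0.0351 p [ 0.5299 -0.0136  0.0764]
left closed t 42.27 F [-6.   2.3 13.3] M [ 0.5   1.34 -0.03] op 0.0126 p [ 0.5297 -0.0126  0.0769]
87 t 43.17 F [-7.2  3.9 14.7] M [ 0.72  1.54 -0.01] op 0.0131 p [ 0.5296 -0.0124  0.0769]
91 t 43.42 F [
[... 199 characters left out ...]
7 1.53 0.31] op 0.0128 p [ 0.5297 -0.0124  0.0769]
97 t 44.17 F [-7.1  2.8 15.1] M [0.72 1.55 0.61] op 0.0128 p [ 0.5297 -0.0124  0.0769]
open t 44.52 F [-0.5 -0.2 -0.2] M [-0.03  0.01 -0.02] op 0.035 p [ 0.5298 -0.0129  0.0761]
fleft left 2139 ctr off mm [ 2.1 -0.6] size [11.3 47.4] turn pca 90.5 rect 90.5
 t 47.54 F [-0.3 -1.1 -0. ] M [ 0.   -0.02  0.01] op 0.0351 p [ 0.47   -0.0919  0.2999]
w9 near 390 ctr off mm [-0.9 -1. ] size [46.7 11.4] turn pca 90.4 rect 90.5
w9 right 309 ctr off mm [-2.2 -0.3] size [11.2 45.7] turn pca 90.4 rect 92.1
w9 left 306 ctr off mm [-1.4 -1.4] size [11.5 45.9] turn pca 89.8 rect 90.3
w9 far 274 ctr off mm [-1.8 -0.8] size [12.2 46.6] turn pca 90.6 rect 88.4
```

View pics/w9c.png

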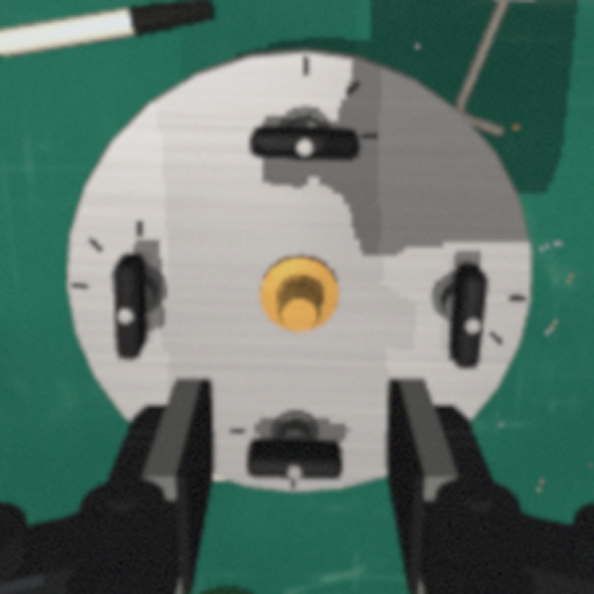

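View pics/w9.png

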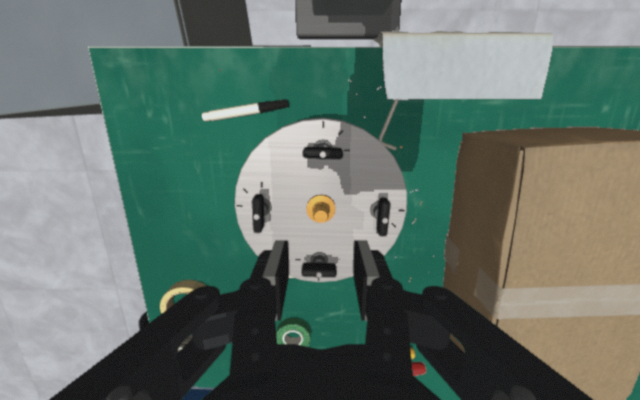

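All four bars lie across the radius on their last marks: (304,143), (130,305), (469,315) and (295,458) in the crop. The pen and hex key haven't moved, and the gripper is 150 mm clear. I'm handing in.

```bash
python3 - <<'E'
from h import *
r.job_done();print(r.current_time())
E
```

```text
the job is handed in; nothing more can be done
the job is handed in; nothing more can be done
```

All four bolts are tightened to their last marks, in two crosswise passes, and the job was handed in at about 47.5 s. Naming the bolts by where they sit from the robot, the order in both passes was near, far, right, left.

- **First pass:** the final overview picture of that pass showed the bars on or close to their middle marks. They measured about 42 to 44°, roughly 1–3° short of 45°.
- **Second pass:** each bar was turned until the wrist torque rose to 0.6–0.8 N·m, well above the 0.12 N·m friction. In the last overview the bars measured 90 ± 0.6° by the main fit. A second fit, by the bar's outline, scattered from 88.4° to 92.1° there, but gave 90.1–90.5° for all four in the close-up views.
- **Forces:** no wrist force reading exceeded about 20 N.
- **Things around the pot:** the pen and hex key are where they were. The spanner was hidden behind the gripper in the last view I looked at, but nothing was done near it.

Two things did not go as expected:
- **First grasp missed:** the real finger tips sit about 4 cm above the stated TCP, so the fingers shut above the near bar. The fingers closed without touching it; I lowered the grasp height and carried on.
- **Near bolt turned twice in the second pass:** the first try, with a weaker grip, showed no torque rise at the stop. I gripped it again harder and pressed it to the stop before going on to the far bolt.

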